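# Slide the glass plate under the stand's sprung clips

## Robot

A 7-joint arm with a two-finger parallel gripper is mounted at the origin on the work surface. World frame = base frame: x ahead of the robot, y to its left, z up, the work surface at z = 0. Lengths are in m, angles in rad, forces in N, time in s.
With the tool pointing down it reaches from about 0.425 to 0.875 m from the base axis. Payload 4.7 kg.
Tool frame: the origin (TCP) lies on the centre line of the jaws, within the pads' length; the fingertips stand 14 mm ahead of it and the grasp point (between the pads) lies 5 mm behind it; z points along the fingers, y is the line along which they close (so a half turn about z gives the same grasp; the last joint's range is limited). The gripper opens to 87 mm and grips with 3 to 60 N. Pads are 19 mm wide; open, the fingers measure 117 mm over their backs; the gripper's body (75 mm by 190 mm) begins 51 mm behind the grasp point.
Start: joints at [-1.111, 0.321, -0.07, 1.45, 0.023, 1.371, -0.057], TCP at [0.28, 0.586, 0.237] pointing down, gripper open.
Joint ranges: [-2.86, 2.86], [-0.3, 2.09], [-1.38, 1.24], [0.06, 2.45], [-1.56, 4.7], [0.09, 2.05], [-2.69, 2.69]. Speed limits (rad/s): [2.57, 2.57, 3.14, 3.14, 3.14, 3.14, 3.14].

## Interface

Orientations are given as a rotation vector (axis times angle).
In Python, from bench import * gives the robot as it stands.
- The arm moves only by the shell command python3 -m jog 'ROWS' [FORCE]. ROWS is JSON, a list of rows, each an object of numbers: "claw": the finger opening in mm, from 0 to 87; "dx", "dy", "dz": the shift along the tool's x, y, z in mm; "spin": the turn about the tool's z in degrees. In form: [{"claw": .., "dx": .., "dy": .., "dz": .., "spin": ..}, ...]. A call has 1 to 20 rows; each row is the pose to reach, as a shift and turn from the pose commanded when the call began, along the tool's axes at that moment; what a row does not reach only later rows make up. A row lasts 1/12 s, in which the tool goes at most 41.7 mm and 7.16 degrees, less where a joint would pass 70% of its speed; a pose out of reach is approached as far as the arm can. A call with a gripper value outside its range is refused whole. The fingers move at their own pace and stop on an object; FORCE is the grip in N (left out, the last holds). Time passes only in rows, so rows that repeat a pose let the fingers close. It gives the time, the measured TCP pose, the force, the opening and the grip force at its end, in the units of the state.
- get_state(): the state, without advancing time (a new reading comes with each control period).
- get_image(name): name is "side" or "top"; returns a dict with "frame" (480x640x3 uint8, red, green, blue), "depth" (480x640 float32, m along the optical axis (not along the pixel's ray), 0 where there is no reading), "K" (3x3 intrinsics, pixels), "T" (4x4, takes a point from camera to world coordinates). Camera axes: x right, y down, z forward; pixel columns grow to the right and rows downward; lengths in m; the calibration is good to about 2 mm. A picture is of the moment at which its call begins.
- close_job(): hands the job in; it is judged then, once.
The state is a dict: "time": time; "joint_positions": joint angles; "qd": joint speeds; "joint_torque": joint torques, N m; "position": TCP position; "tool_rot": TCP orientation; "ft_force": force on the tool from outside, world axes, zero at the start; "torque": the same for the moment, N m; "grip_width": opening from 0.0 (shut) to 1.0 (fully open); "grip_force": force on a finger pad.
Only numpy, scipy, OpenCV 4.12 (cv2) and the standard library are available. Lean on these libraries where they do the work, as an engineer would, in place of code of your own. Each camera call takes 0.05 s, during which the arm holds its last target. There are 200 camera calls.

## Task

Pick up the glass plate by its upright grip, lay its wedge-shaped nose on the bed of the seal viewing stand and slide it in under both sprung clips, so that they ride up over the nose bar and snap down behind it onto the glass. Push it gently on until its nose rests fully home against the end stop, without forcing the stop, then let go and leave the plate lying flat there. Leave the other things on the shelf alone.

Things in the scene. Friction and masses are not known exactly. Their poses are not given: they have to be found in the camera images.
- plate_grip (a point): Centre of the upright aluminium grip at the tail of the loose glass plate that lies flat on the shelf. Grip: 16 mm thick along x, 30 mm wide, 32 mm tall, standing on the 6 mm pane. This point is half-way up it, 22 mm above the plate's underside, 104 mm behind the nose end, 16 mm ahead of the tail end. x points from grip to nose, z up. Plate 120 x 50 mm, about 130 g.
- plate_nose (a point): Middle of the plate's front bottom edge, level with its underside, 104 mm ahead of and 22 mm below plate_grip; same axes. Across the nose runs an aluminium bar 50 mm wide: 3 mm high at the front edge, sloping up to 10 mm at 12 mm behind it, 10 mm high to 16 mm behind, then a steep drop to the 6 mm pane.
- stand_bed (a point): Point on the flat bed of the fixed aluminium viewing stand, on its middle line right below the clips' round noses, 30 mm above the shelf. x points the way the plate is slid in, z up. The bed is 90 mm wide and runs from x = -120 to +70 mm. The nose bar has passed the clips when its front edge is about 20 mm beyond this point. End stop: see stand_mouth.
- stand_mouth (a point): Point on the bed 57 mm before stand_bed, same axes, where the two 10 mm high side guides start, about 80 mm apart; they close to 54 mm at 37 mm further in. The end stop, a block 18 mm wide and 12 mm high with a brass screw behind, is on the middle line; set by hand, its face is 26 to 46 mm beyond stand_bed: not measured, feel for it. Friction holds it; it resists gentle force.
- clip_left (a joint): Lift in rad of the sprung steel clip 18 mm to +y of the middle line. Its axle is 42 mm beyond stand_bed, 18 mm above the bed; it points back to the mouth, tip upturned. 0: shut, its nose 5 mm above the bed; about 0.12 riding on the nose bar, 0.02 snapped down on the pane. It presses with 1.6 to 2.4 N; pushing the bar under both clips takes about 4 to 8 N, then they drop.
- clip_right (a joint): The same for the clip 18 mm to -y of the middle line.
There are look-alikes about, which are no part of the job. Leave any orange, pink or turquoise look-alike of the part that bears plate_grip alone.

How it is judged:
By the outcome, as a careful person would: the job done as asked, in the order asked, and still so for the second after the job is handed in, with the robot touching nothing.
It also fails if it takes over 54 s, if anything falls off the work surface, if the arm or the gripper's body presses on something with over 40 N, if the wrist force passes 120 N, or if a joint passes its speed limit or range.

## Working session

There is one attempt and no reset: what is moved stays moved. The work goes in short steps, Python scripts to look and compute and a shell command to move; the robot and the scene stay as the last step left them, time stands still between calls to the robot, and variables do not carry over. Pictures are saved under pics/ and viewed, at most 10 in all, crops included, and the job is handed in when it is done.

```bash
mkdir -p pics
python3 - <<'E'
from bench import *
import cv2,numpy as np
s=get_state();print(s)
for n in("top","side"):
    g=get_image(n);cv2.imwrite(f"pics/{n}0.png",g["frame"][:,:,::-1]);np.savez(f"{n}0.npz",**g);print(n,g["K"],g["T"])
E
```

```text
{'time': 0.0, 'joint_positions': array([-1.11091562,  0.32183901, -0.07009485,  1.45168331,  0.02260969,
        1.3707815 , -0.05687662]), 'qd': array([ 0.00019362, -0.00200703, -0.00077168,  0.001313  ,  0.00131693,
        0.00148558,  0.0004387 ]), 'joint_torque': array([-3.58763518e-04, -4.91280019e+01, -4.03902009e-01, -3.12525094e+01,
       -6.38051704e-02,  4.36093309e-02,  1.63722525e-04]), 'position': array([0.28006972, 0.58598352, 0.23544699]), 'tool_rot': array([-6.94274825e-01, -3.06358418e+00,  2.97877669e-03]), 'ft_force': array([-0.37983421,  0.72346906,  0.77282842]), 'torque': array([-0.01956181, -0.01610918, -0.0067454 ]), 'grip_force': 0.0, 'grip_width': 1.0047028839736196}
top [[561.20950389   0.         316.63939601]
 [  0.         561.20950389 236.18057448]
 [  0.           0.           1.        ]] [[-0.01058751 -0.98414965  0.17702366  0.29627662]
 [-0.99991728  0.00912709 -0.00906212  0.06485324]
 [ 0.00730277 -0.17710497 -0.98416487  1.25575229]
 [ 0.          0.          0.          1.        ]]
side [[439.70152496   0.         315.57316718]
 [  0.         439.70152496 240.07747087]
 [  0.           0.           1.        ]] [[ 0.90628543 -0.23894901  0.34864035  0.15863332]
 [-0.42246276 -0.48652015  0.76473745 -0.68113627]
 [-0.0131127  -0.84035797 -0.54187317  0.59174107]
 [ 0.          0.          0.          1.        ]]
```

View pics/top0.png

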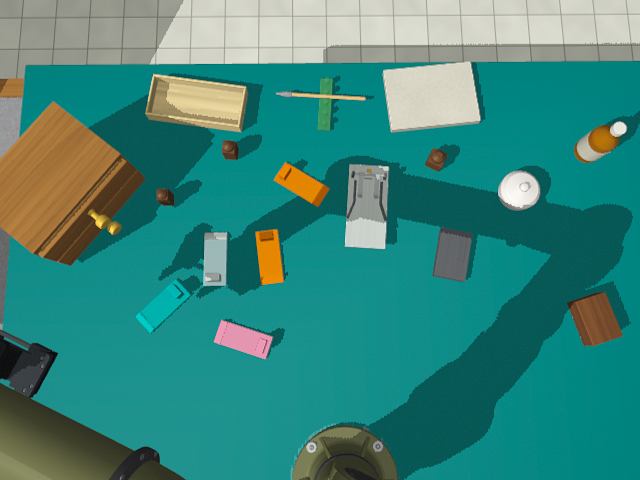

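View pics/side0.png

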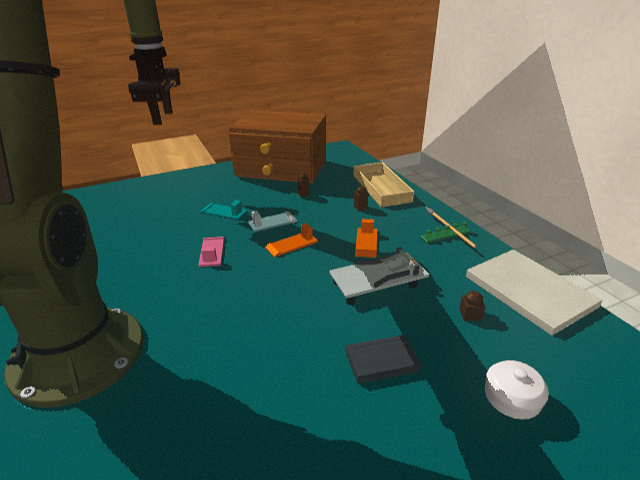

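The top picture shows the grey glass plate at about (215,260), with its grip at its near end (212,278). The stand is at (367,205), with its mouth facing the robot and the clips at the far end. I'll enlarge both.

Run:
```python
import cv2,numpy as np
g=cv2.imread("pics/top0.png")
a=cv2.resize(g[222:302,180:250],None,fx=7,fy=7,interpolation=cv2.INTER_CUBIC)[:560]
b=cv2.resize(g[155:255,335:400],None,fx=5.6,fy=5.6,interpolation=cv2.INTER_CUBIC)
h=np.zeros((560,800,3),np.uint8);h[:,:400]=a[:,40:440];h[:,420:420+b.shape[1]]=b
cv2.imwrite("pics/crop.png",h)
g=np.load("top0.npz");K,T,D=g["K"],g["T"],g["depth"]
def P(u,v):
    d=D[v,u];return T[:3,:3]@(np.linalg.inv(K)@[u,v,1]*d)+T[:3,3]
Z=np.array([[P(u,v)[2]*1000 for u in range(202,231)] for v in range(230,290)]).round().astype(int)
for i in range(0,60,2):print(230+i,*Z[i])
```

```text
230 -4 1 3 -4 -1 -1 3 2 1 -2 -1 -2 -3 -1 4 -4 -2 -1 3 -5 -2 -1 0 -1 1 -1 -5 0 1
232 -5 4 3 3 4 -1 3 -6 -1 -5 2 0 0 0 2 1 -3 1 -2 5 2 0 -4 -1 -2 2 1 2 -1
234 -5 -1 0 6 5 4 5 2 7 2 8 5 6 8 6 7 1 5 6 4 5 1256 3 1 3 -4 -2 -3 -2
236 1 3 10 8 10 10 7 9 9 7 7 7 8 6 9 6 1 8 3 3 10 3 7 4 3 -5 0 -2 -2
238 0 -2 10 9 10 3 9 10 10 9 10 9 13 6 9 10 8 9 8 10 11 7 7 10 12 2 0 -4 -5
240 1 3 6 4 8 0 4 1 4 7 3 5 5 9 0 8 6 2 3 5 6 4 5 7 4 -2 -2 -1 -1
242 3 -5 8 2 9 4 7 5 9 5 1 5 7 4 1256 3 7 2 6 5 5 4 7 8 5 -1 4 -1 -4
244 -2 -2 6 8 1 5 6 4 8 2 7 4 1 4 3 9 9 8 4 2 3 7 3 6 2 -1 4 3 -1
246 -3 -1 1 6 8 4 10 1 7 3 7 5 7 4 8 4 7 1 4 7 1 9 6 5 5 -3 2 4 0
248 -4 -3 7 6 4 9 0 10 8 7 2 8 3 8 6 0 3 2 2 6 5 3 6 5 5 -1 1 -2 -2
250 -4 -5 3 8 5 3 2 9 0 6 6 7 4 4 2 3 2 5 6 5 4 5 7 5 1 -1 2 -2 0
252 -3 -2 11 7 5 7 6 4 7 8 5 7 6 6 7 5 5 4 3 4 2 7 5 2 4 -7 1 -1 6
254 -3 1 3 8 4 5 5 6 6 5 2 6 7 5 7 3 6 11 4 8 3 10 3 4 4 2 -4 -3 -5
256 -3 -2 3 1 5 6 5 6 4 7 5 8 5 4 6 7 7 2 8 5 5 10 5 4 0 0 -2 3 -1
258 1 2 5 5 5 1256 2 5 5 2 9 2 9 0 4 8 6 5 1 2 4 11 7 4 5 1 -4 3 -1
260 2 0 4 9 2 4 6 7 5 5 9 4 5 5 -1 7 4 10 5 7 -2 2 10 6 2 -2
[... 335 characters left out ...]
4 -6 -4 1 3
272 2 -7 3 8 7 5 9 3 3 6 7 3 7 3 7 5 5 5 6 7 9 4 8 0 -4 -3 -5 -1 0
274 0 6 7 38 34 37 40 35 40 41 37 33 38 40 38 39 38 27 5 6 4 7 5 4 5 0 0 1 -1
276 2 4 8 36 37 44 32 37 38 38 38 40 34 40 36 38 35 30 16 4 3 5 3 6 0 -3 -3 0 -3
278 2 5 1 37 34 36 39 34 37 40 42 39 39 39 35 35 37 29 16 3 7 7 0 6 -2 -1 0 -3 -1
280 -1 5 3 40 40 37 36 36 36 40 38 33 40 38 39 38 36 31 16 5 6 10 7 7 -1 -6 -5 -1 -1
282 2 5 4 5 -1 2 1 6 6 6 4 3 4 4 7 6 6 6 10 8 8 4 4 3 -1 -1 0 0 -3
284 0 8 9 10 6 10 2 7 6 8 7 7 2 6 3 6 1 6 4 7 7 6 2 9 -3 -5 -1 0 0
286 -3 -6 -2 2 -1 0 -7 -7 1 -1 -3 1256 3 -3 3 2 -3 -3 2 1 2 4 -5 0 0 -4 -4 0 0
288 3 -5 -4 -2 -1 -3 1 -5 -2 -5 2 1 -3 -2 -6 3 1 -3 -3 -1 -3 0 -1 -2 -7 1 -3 -3 -2
```

View pics/crop.png

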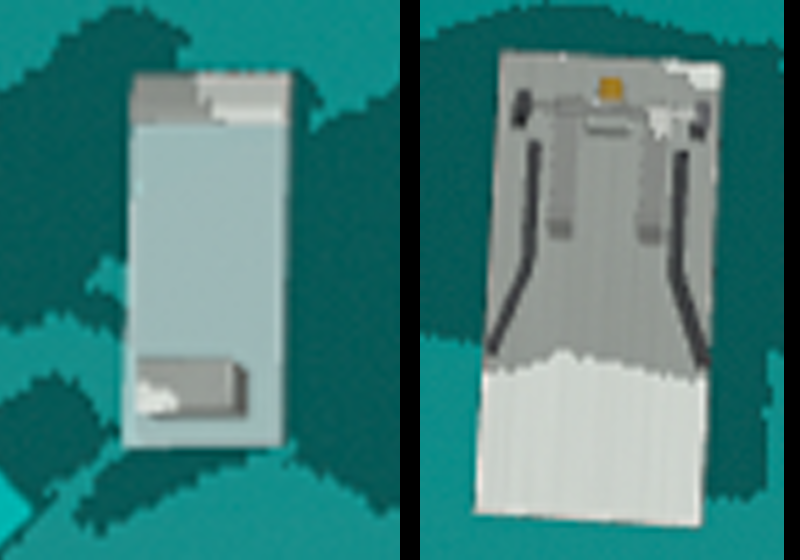

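The crop shows these pixel positions:
- **Plate corners:** nose at (132,73) and (293,73), tail at (122,447) and (284,446).
- **Grip top:** from (137,365) to (235,410).
- **Stand bed corners:** near at (474,515) and (702,526), far at (500,50) and (722,65).
- **Clip noses:** about (560,235) and (650,240).

```bash
cat > h.py <<'E'
import numpy as np
def px(g,u,v,z):
    r=g["T"][:3,:3]@np.linalg.inv(g["K"])@[u,v,1];o=g["T"][:3,3];return (o+r*(z-o[2])/r[2])*1000
E
python3 - <<'E'
from h import *
g=np.load("top0.npz")
pl=lambda x,y,z:px(g,180+(x+40)/7-.5+.07,222+y/7-.43,z)[:2]
st=lambda x,y,z:px(g,335+(x-420)/5.6-.41,155+y/5.6-.41,z)[:2]
def rep(n,fl,fr,nl,nr):
    a=((fl+fr)-(nl+nr))/2;w=((fl-fr)+(nl-nr))/2
    print(n,"far",fl,fr,"near",nl,nr,"len",np.linalg.norm(a),"wid",np.linalg.norm(w),"yaw",np.degrees([np.arctan2(a[1],a[0]),np.arctan2(-w[0],w[1])]),"mid",(fl+fr+nl+nr)/4)
rep("plate",pl(132,73,.003),pl(293,73,.003),pl(122,447,.0),pl(284,446,.0))
rep("grip",pl(137,358,.038),pl(235,358,.038),pl(137,415,.038),pl(235,415,.038))
rep("stand",st(500,50,.03),st(722,65,.03),st(474,515,.03),st(702,526,.03))
print("clips",st(560,235,.036),st(650,240,.036),"stop?",st(607,130,.042))
E
```

```text
plate far [533.61347592 308.33724268] [533.1332514  256.23987264] near [412.68847191 309.08783993] [412.49526396 257.43323064] len 120.7854066142457 wid 51.87708243119256 yaw [-0.4610724  -0.37188974] mid [472.9826158  282.77454647]
grip far [436.80252078 297.74160032] [436.50559096 267.31603436] near [419.04751161 297.3042897 ] [418.74810912 266.95686494] len 17.760710842592964 wid 30.387958194816857 yaw [ 1.28482386 -0.56219428] mid [427.77593312 282.32969733]
stand far [683.8946495  -21.48884474] [ 676.81764347 -111.48156264] near [492.867378    -7.24198851] [487.61858248 -97.26919674] len 190.64495222734303 wid 90.2207004925123 yaw [-4.28049922 -3.91687705] mid [585.29956336 -59.37039816]
clips [604.8920647  -43.45912422] [602.52168664 -79.39681833] stop? [646.44543146 -62.78979736]
```

The plate's grip is at (428,282) mm, yaw −0.45°. The stand_bed point is at about (610,−61) mm, yaw −4.1°. I'll hover over the grip with the jaws along the plate's x.

```bash
python3 -m jog '[{"claw":60,"dx":-264.6,"dy":-210,"dz":0,"spin":64.9},{"claw":60,"dx":-264.6,"dy":-210,"dz":0,"spin":64.9},{"claw":60,"dx":-264.6,"dy":-210,"dz":0,"spin":64.9},{"claw":60,"dx":-264.6,"dy":-210,"dz":0,"spin":64.9},{"claw":60,"dx":-264.6,"dy":-210,"dz":0,"spin":64.9},{"claw":60,"dx":-264.6,"dy":-210,"dz":0,"spin":64.9},{"claw":60,"dx":-264.6,"dy":-210,"dz":0,"spin":64.9},{"claw":60,"dx":-264.6,"dy":-210,"dz":0,"spin":64.9},{"claw":60,"dx":-264.6,"dy":-210,"dz":0,"spin":64.9},{"claw":60,"dx":-264.6,"dy":-210,"dz":0,"spin":64.9},{"claw":60,"dx":-264.6,"dy":-210,"dz":30,"spin":64.9},{"claw":60,"dx":-264.6,"dy":-210,"dz":70,"spin":64.9},{"claw":60,"dx":-264.6,"dy":-210,"dz":100,"spin":64.9},{"claw":60,"dx":-264.6,"dy":-210,"dz":130,"spin":64.9},{"claw":60,"dx":-264.6,"dy":-210,"dz":130,"spin":64.9},{"claw":60,"dx":-264.6,"dy":-210,"dz":130,"spin":64.9},{"claw":60,"dx":-264.6,"dy":-210,"dz":130,"spin":64.9}]' 15
```

```text
time: 1.52
position: [0.4289, 0.2844, 0.1081]
tool_rot: [-2.227, -2.216, -0.003]
ft_force: [-0.4, -1.3, 0.4]
grip_width: 0.689
grip_force: 0.0
```

```bash
python3 -m jog '[{"claw":60,"dx":-2,"dy":-0.5,"dz":25,"spin":0},{"claw":60,"dx":-2,"dy":-0.5,"dz":50,"spin":0},{"claw":60,"dx":-2,"dy":-0.5,"dz":70,"spin":0},{"claw":60,"dx":-2,"dy":-0.5,"dz":80,"spin":0},{"claw":60,"dx":-2,"dy":-0.5,"dz":84,"spin":0},{"claw":60,"dx":-2,"dy":-0.5,"dz":84,"spin":0},{"claw":60,"dx":-2,"dy":-0.5,"dz":84,"spin":0},{"claw":60,"dx":-2,"dy":-0.5,"dz":84,"spin":0}]'
python3 - <<'E'
from bench import *
import cv2,numpy as np
g=get_image("side");cv2.imwrite("pics/s1.png",cv2.resize(g["frame"][170:260,195:325,::-1],None,fx=6,fy=6,interpolation=cv2.INTER_CUBIC));s=get_state();print(s["position"],s["ft_force"])
E
```

```text
time: 2.18
position: [0.4291, 0.2819, 0.0242]
tool_rot: [2.23, 2.213, 0.005]
ft_force: [0.0, -0.3, 0.7]
grip_width: 0.689
grip_force: 0.0
[0.42902909 0.28177362 0.02410063] [ 0.03563658 -0.3991923  -0.51877402]
```

View pics/s1.png

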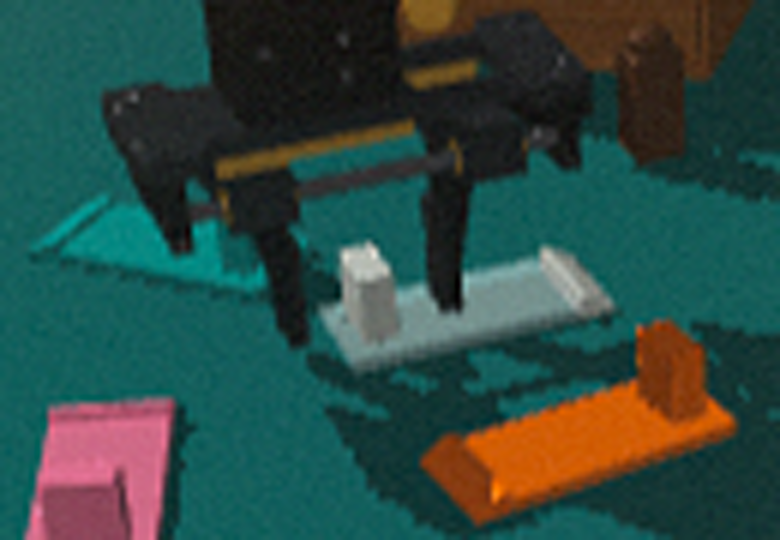

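The fingers straddle the grip at (365,290) cleanly, so I'll close and lift.

```bash
python3 -m jog '[{"claw":5,"dx":0,"dy":0,"dz":0,"spin":0},{"claw":5,"dx":0,"dy":0,"dz":0,"spin":0},{"claw":5,"dx":0,"dy":0,"dz":0,"spin":0},{"claw":5,"dx":0,"dy":0,"dz":0,"spin":0},{"claw":5,"dx":0,"dy":0,"dz":0,"spin":0},{"claw":5,"dx":0,"dy":0,"dz":0,"spin":0},{"claw":5,"dx":0,"dy":0,"dz":0,"spin":0},{"claw":5,"dx":0,"dy":0,"dz":-5,"spin":0},{"claw":5,"dx":0,"dy":0,"dz":-20,"spin":0},{"claw":5,"dx":0,"dy":0,"dz":-50,"spin":0},{"claw":5,"dx":0,"dy":0,"dz":-80,"spin":0},{"claw":5,"dx":0,"dy":0,"dz":-80,"spin":0},{"claw":5,"dx":0,"dy":0,"dz":-80,"spin":0}]' 30
```

```text
time: 3.32
position: [0.4292, 0.2818, 0.1047]
tool_rot: [2.23, 2.213, 0.007]
ft_force: [-0.8, -0.2, -1.7]
grip_width: 0.177
grip_force: 30.0
```

```bash
python3 -m jog '[{"claw":5,"dx":-25,"dy":3,"dz":0,"spin":0.5},{"claw":5,"dx":-60,"dy":6,"dz":0,"spin":1},{"claw":5,"dx":-95,"dy":10,"dz":0,"spin":1.5},{"claw":5,"dx":-130,"dy":14,"dz":0,"spin":2},{"claw":5,"dx":-165,"dy":18,"dz":0,"spin":2.5},{"claw":5,"dx":-200,"dy":22,"dz":0,"spin":3},{"claw":5,"dx":-235,"dy":25,"dz":0,"spin":3.3},{"claw":5,"dx":-270,"dy":28,"dz":0,"spin":3.5},{"claw":5,"dx":-300,"dy":32,"dz":0,"spin":3.7},{"claw":5,"dx":-320,"dy":34.5,"dz":0,"spin":3.7},{"claw":5,"dx":-332.5,"dy":34.5,"dz":10,"spin":3.7},{"claw":5,"dx":-332.5,"dy":34.5,"dz":25,"spin":3.7},{"claw":5,"dx":-332.5,"dy":34.5,"dz":35,"spin":3.7},{"claw":5,"dx":-332.5,"dy":34.5,"dz":40,"spin":3.7},{"claw":5,"dx":-332.5,"dy":34.5,"dz":40,"spin":3.7},{"claw":5,"dx":-332.5,"dy":34.5,"dz":40,"spin":3.7},{"claw":5,"dx":-332.5,"dy":34.5,"dz":40,"spin":3.7}]'
python3 - <<'E'
from bench import *
import cv2,numpy as np
T=get_image("top");S=get_image("side")
np.savez("top2.npz",**T);np.savez("side2.npz",**S)
a=cv2.resize(T["frame"][155:260,335:400,::-1],None,fx=5.6,fy=5.6,interpolation=cv2.INTER_CUBIC)
b=cv2.resize(S["frame"][230:310,325:433,::-1],(425,315),interpolation=cv2.INTER_CUBIC)
h=np.zeros((590,800,3),np.uint8);h[:a.shape[0],:a.shape[1]]=a[:590];h[:315,375:]=b
cv2.imwrite("pics/c2.png",h)
E
```

```text
time: 4.73
position: [0.4603, -0.0513, 0.0629]
tool_rot: [2.299, 2.141, 0.001]
ft_force: [-0.1, 0.1, -0.4]
grip_width: 0.183
grip_force: 30.0
```

View pics/c2.png

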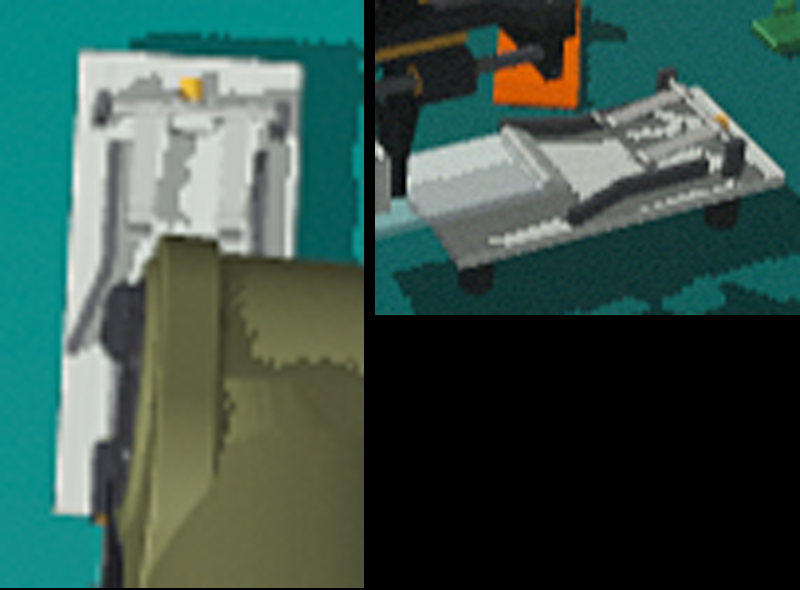

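The top view is blocked by the arm. The side view shows the nose bar over the bed, just before the guides. I'll enlarge the side view to check the alignment.

Run:
```python
import cv2,numpy as np
S=np.load("side2.npz")
cv2.imwrite("pics/c3.png",cv2.resize(S["frame"][240:307,325:425,::-1],None,fx=8,fy=8,interpolation=cv2.INTER_CUBIC))
```

```text
(no output)
```

View pics/c3.png

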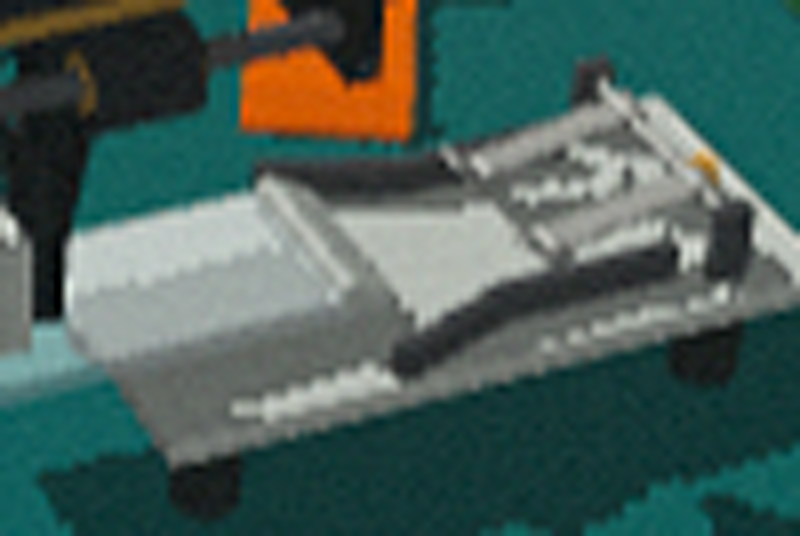

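The bar's rear top edge runs from (262,182) to (340,300). The guides start at (405,352) and (262,168), and the bed corners are at (170,465) and (795,300).

Run:
```python
from h import *
g=np.load("side2.npz")
c,s=np.cos(np.radians(-4.1)),np.sin(np.radians(-4.1))
for n,x,y,z in [("bar L",262,182,.0488),("bar R",340,300,.0488),("guide R",405,350,.04),("guide L",262,166,.04),("bed R near",172,462,.028),("bed far R",800,285,.030),("clip R",545,238,.037),("clip L",462,160,.037)]:
    p=px(g,325+(x+.5)/8-.5,240+(y+.5)/8-.5,z);d=p[:2]-[609.9,-60.9]
    print(n,p[:2].round(1),"stand frame",(d@[c,s]).round(1),(d@[-s,c]).round(1))
```

```text
bar L [550.4 -32.1] stand frame -61.4 24.5
bar R [542.9 -84.9] stand frame -65.1 -28.8
guide R [ 553.3 -100. ] stand frame -53.6 -43.1
guide L [560.4 -15.2] stand frame -52.6 42.1
bed R near [ 487.4 -100.2] stand frame -119.3 -47.9
bed far R [ 667.1 -111.2] stand frame 60.7 -46.1
clip R [613.2 -72.5] stand frame 4.1 -11.4
clip L [612.7 -32.9] stand frame 0.8 28.1
```

Alignment is good to about 1 mm. I'll nudge +y by 0.7 mm and lower to the bed.

```bash
python3 -m jog '[{"claw":5,"dx":0.7,"dy":0,"dz":4,"spin":0},{"claw":5,"dx":0.7,"dy":0,"dz":7,"spin":0},{"claw":5,"dx":0.7,"dy":0,"dz":7.5,"spin":0},{"claw":5,"dx":0.7,"dy":0,"dz":7.5,"spin":0},{"claw":5,"dx":0.7,"dy":0,"dz":7.5,"spin":0}]'; python3 -m jog '[{"claw":5,"dx":0,"dy":0,"dz":0.5,"spin":0},{"claw":5,"dx":0,"dy":0,"dz":1,"spin":0},{"claw":5,"dx":0,"dy":0,"dz":1,"spin":0},{"claw":5,"dx":0,"dy":0,"dz":1,"spin":0}]'
```

```text
time: 5.25
position: [0.4603, -0.0508, 0.0555]
tool_rot: [-2.3, -2.14, -0.001]
ft_force: [-1.4, 1.5, 5.7]
grip_width: 0.184
grip_force: 30.0
time: 5.58
position: [0.4603, -0.0508, 0.0554]
tool_rot: [-2.299, -2.14, -0.001]
ft_force: [-6.1, 0.5, 13.8]
grip_width: 0.183
grip_force: 30.1
```

```bash
python3 -m jog '[{"claw":5,"dx":0,"dy":0,"dz":-1.4,"spin":0},{"claw":5,"dx":0,"dy":0,"dz":-1.4,"spin":0},{"claw":5,"dx":0,"dy":0,"dz":-1.4,"spin":0}]'; python3 -m jog '[{"claw":5,"dx":0,"dy":5,"dz":0,"spin":0},{"claw":5,"dx":0,"dy":10,"dz":0,"spin":0},{"claw":5,"dx":0,"dy":15,"dz":0,"spin":0},{"claw":5,"dx":0,"dy":20,"dz":0,"spin":0},{"claw":5,"dx":0,"dy":25,"dz":0,"spin":0},{"claw":5,"dx":0,"dy":28,"dz":0,"spin":0},{"claw":5,"dx":0,"dy":30,"dz":0,"spin":0},{"claw":5,"dx":0,"dy":30,"dz":0,"spin":0}]'
```

```text
time: 5.83
position: [0.4602, -0.0512, 0.0555]
tool_rot: [2.3, 2.14, 0.001]
ft_force: [-0.3, 0.6, 2.4]
grip_width: 0.182
grip_force: 30.0
time: 6.5
position: [0.4902, -0.0535, 0.0556]
tool_rot: [-2.3, -2.139, 0.001]
ft_force: [-2.1, 0.0, 4.5]
grip_width: 0.18
grip_force: 30.0
```

```bash
python3 -m jog '[{"claw":5,"dx":0,"dy":3,"dz":0,"spin":0},{"claw":5,"dx":0,"dy":6,"dz":0,"spin":0},{"claw":5,"dx":0,"dy":9,"dz":0,"spin":0},{"claw":5,"dx":0,"dy":12,"dz":0,"spin":0},{"claw":5,"dx":0,"dy":12,"dz":0,"spin":0}]'; python3 -m jog '[{"claw":5,"dx":0,"dy":2,"dz":0,"spin":0},{"claw":5,"dx":0,"dy":4,"dz":0,"spin":0},{"claw":5,"dx":0,"dy":6,"dz":0,"spin":0},{"claw":5,"dx":0,"dy":8,"dz":0,"spin":0},{"claw":5,"dx":0,"dy":8,"dz":0,"spin":0}]'
python3 -m jog '[{"claw":5,"dx":0,"dy":2,"dz":0,"spin":0},{"claw":5,"dx":0,"dy":4,"dz":0,"spin":0},{"claw":5,"dx":0,"dy":5,"dz":0,"spin":0},{"claw":5,"dx":0,"dy":5,"dz":0,"spin":0}]'
```

```text
time: 6.92
position: [0.5023, -0.0544, 0.0556]
tool_rot: [2.3, 2.139, -0.0]
ft_force: [-1.0, 0.7, 4.3]
grip_width: 0.182
grip_force: 30.0
time: 7.33
position: [0.5099, -0.0549, 0.0556]
tool_rot: [-2.3, -2.139, 0.0]
ft_force: [-1.7, -0.0, 5.9]
grip_width: 0.182
grip_force: 30.0
time: 7.67
position: [0.5112, -0.055, 0.0555]
tool_rot: [-2.295, -2.135, 0.008]
ft_force: [-13.2, 0.9, 17.7]
grip_width: 0.178
grip_force: 30.1
```

Force jumped to 13 N with 18 N downward, more than the clips need. I'll take off the downward preload and look.

```bash
python3 -m jog '[{"claw":5,"dx":0,"dy":-2,"dz":-1,"spin":0},{"claw":5,"dx":0,"dy":-2,"dz":-1,"spin":0},{"claw":5,"dx":0,"dy":-2,"dz":-1,"spin":0}]'
python3 - <<'E'
from bench import *
import cv2,numpy as np
S=get_image("side");s=get_state();print(s["position"],s["ft_force"],s["torque"])
np.savez("side3.npz",**S)
cv2.imwrite("pics/c4.png",cv2.resize(S["frame"][240:307,335:435,::-1],None,fx=8,fy=8,interpolation=cv2.INTER_CUBIC))
E
```

```text
time: 7.92
position: [0.511, -0.0549, 0.0556]
tool_rot: [-2.298, -2.138, 0.004]
ft_force: [-6.1, 0.3, 2.2]
grip_width: 0.184
grip_force: 30.0
[ 0.51095055 -0.05499254  0.0556046 ] [-5.67576738  0.16144629  3.18709496] [-0.05176917  1.27083254 -0.0335924 ]
```

View pics/c4.png

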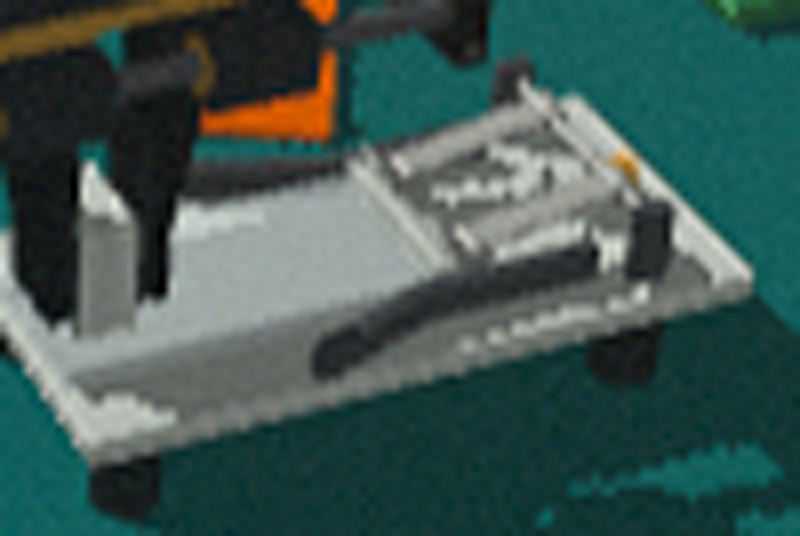

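The plate is square between the guides, with its nose touching the clip tips. I'll push gently with the load taken off.

```bash
python3 -m jog '[{"claw":5,"dx":0,"dy":1,"dz":-0.5,"spin":0},{"claw":5,"dx":0,"dy":2,"dz":-0.8,"spin":0},{"claw":5,"dx":0,"dy":2,"dz":-0.8,"spin":0}]';python3 -m jog '[{"claw":5,"dx":0,"dy":1,"dz":-0.3,"spin":0},{"claw":5,"dx":0,"dy":1,"dz":-0.3,"spin":0},{"claw":5,"dx":0,"dy":1,"dz":-0.3,"spin":0}]'
```

```text
time: 8.22
position: [0.5118, -0.055, 0.0559]
tool_rot: [-2.297, -2.136, 0.007]
ft_force: [-6.8, 1.5, 2.7]
grip_width: 0.186
grip_force: 30.0
time: 8.47
position: [0.5126, -0.0551, 0.0559]
tool_rot: [-2.297, -2.136, 0.008]
ft_force: [-6.7, 0.6, 2.4]
grip_width: 0.181
grip_force: 30.0
```

It's climbing the ramp at about 7 N. Continuing.

```bash
python3 -m jog '[{"claw":5,"dx":0,"dy":1,"dz":0,"spin":0},{"claw":5,"dx":0,"dy":2,"dz":0,"spin":0},{"claw":5,"dx":0,"dy":3,"dz":0,"spin":0},{"claw":5,"dx":0,"dy":4,"dz":0,"spin":0},{"claw":5,"dx":0,"dy":4,"dz":0,"spin":0}]';python3 -m jog '[{"claw":5,"dx":0,"dy":1,"dz":0,"spin":0},{"claw":5,"dx":0,"dy":2,"dz":0,"spin":0},{"claw":5,"dx":0,"dy":3,"dz":0,"spin":0},{"claw":5,"dx":0,"dy":3,"dz":0,"spin":0}]'
```

```text
time: 8.88
position: [0.5161, -0.0552, 0.0559]
tool_rot: [-2.296, -2.136, 0.009]
ft_force: [-10.6, 0.6, 2.9]
grip_width: 0.183
grip_force: 30.0
time: 9.22
position: [0.5212, -0.0556, 0.0562]
tool_rot: [-2.299, -2.138, 0.004]
ft_force: [-1.9, 1.1, -4.3]
grip_width: 0.186
grip_force: 30.0
```

```bash
python3 -m jog '[{"claw":5,"dx":0,"dy":1,"dz":0.5,"spin":0},{"claw":5,"dx":0,"dy":2,"dz":0.5,"spin":0},{"claw":5,"dx":0,"dy":3,"dz":0.5,"spin":0},{"claw":5,"dx":0,"dy":3,"dz":0.5,"spin":0}]';python3 -m jog '[{"claw":5,"dx":0,"dy":1,"dz":0,"spin":0},{"claw":5,"dx":0,"dy":2,"dz":0,"spin":0},{"claw":5,"dx":0,"dy":3,"dz":0,"spin":0},{"claw":5,"dx":0,"dy":3,"dz":0,"spin":0}]'
```

```text
time: 9.55
position: [0.5275, -0.056, 0.0573]
tool_rot: [2.298, 2.138, 0.003]
ft_force: [2.7, 0.2, -4.9]
grip_width: 0.18
grip_force: 30.0
time: 9.88
position: [0.5282, -0.0561, 0.0567]
tool_rot: [-2.299, -2.139, 0.002]
ft_force: [-0.5, -0.2, -5.5]
grip_width: 0.181
grip_force: 30.1
```

The clips have snapped down, with the nose at about +22. I'll level the tail and feel for the stop.

```bash
python3 -m jog '[{"claw":5,"dx":0,"dy":0,"dz":0.8,"spin":0},{"claw":5,"dx":0,"dy":0,"dz":0.8,"spin":0},{"claw":5,"dx":0,"dy":0,"dz":0.8,"spin":0}]'; for i in 1 2; do python3 -m jog '[{"claw":5,"dx":0,"dy":0.5,"dz":0,"spin":0},{"claw":5,"dx":0,"dy":1,"dz":0,"spin":0},{"claw":5,"dx":0,"dy":1,"dz":0,"spin":0}]'|grep -E 'posi|ft_'; done
```

```text
time: 10.13
position: [0.5284, -0.0561, 0.0561]
tool_rot: [-2.3, -2.139, 0.001]
ft_force: [-0.1, 0.7, -5.2]
grip_width: 0.179
grip_force: 30.1
position: [0.5298, -0.0561, 0.0562]
ft_force: [-0.8, -0.6, -4.1]
position: [0.5309, -0.0562, 0.0563]
ft_force: [-0.7, 0.1, -4.2]
```

```bash
python3 -m jog '[{"claw":5,"dx":0,"dy":0.5,"dz":0.5,"spin":0},{"claw":5,"dx":0,"dy":1,"dz":0.5,"spin":0},{"claw":5,"dx":0,"dy":1,"dz":0.5,"spin":0}]'|grep -E 'posi|ft_';  python3 -m jog '[{"claw":5,"dx":0,"dy":0.5,"dz":0,"spin":0},{"claw":5,"dx":0,"dy":1,"dz":0,"spin":0},{"claw":5,"dx":0,"dy":1,"dz":0,"spin":0}]'|grep -E 'posi|ft_'
```

```text
position: [0.5321, -0.0563, 0.0559]
ft_force: [-0.7, 0.5, -4.6]
position: [0.533, -0.0564, 0.0558]
ft_force: [-1.5, 0.3, -3.9]
```

```bash
python3 -m jog '[{"claw":5,"dx":0,"dy":0.5,"dz":0,"spin":0},{"claw":5,"dx":0,"dy":1,"dz":0,"spin":0},{"claw":5,"dx":0,"dy":1,"dz":0,"spin":0}]'|grep -E 'posi|ft_'
```

```text
position: [0.534, -0.0565, 0.0558]
ft_force: [-0.4, 0.4, -4.9]
```

```bash
python3 -m jog '[{"claw":5,"dx":0,"dy":0.5,"dz":0.3,"spin":0},{"claw":5,"dx":0,"dy":1,"dz":0.3,"spin":0},{"claw":5,"dx":0,"dy":1,"dz":0.3,"spin":0}]'|grep -E 'posi|ft_';  python3 -m jog '[{"claw":5,"dx":0,"dy":0.5,"dz":0,"spin":0},{"claw":5,"dx":0,"dy":1,"dz":0,"spin":0},{"claw":5,"dx":0,"dy":1,"dz":0,"spin":0}]'|grep -E 'posi|ft_'
```

```text
position: [0.535, -0.0566, 0.0556]
ft_force: [-1.0, -0.4, -2.1]
position: [0.536, -0.0566, 0.0556]
ft_force: [-2.3, 0.8, -0.3]
```

```bash
python3 -m jog '[{"claw":5,"dx":0,"dy":0.5,"dz":0,"spin":0},{"claw":5,"dx":0,"dy":1,"dz":0,"spin":0},{"claw":5,"dx":0,"dy":1,"dz":0,"spin":0}]'|grep -E 'posi|ft_'
```

```text
position: [0.5369, -0.0567, 0.0556]
ft_force: [-3.0, 0.1, 0.8]
```

```bash
python3 -m jog '[{"claw":5,"dx":0,"dy":0.5,"dz":0,"spin":0},{"claw":5,"dx":0,"dy":1,"dz":0,"spin":0},{"claw":5,"dx":0,"dy":1,"dz":0,"spin":0}]'|grep -E 'posi|ft_'
```

```text
position: [0.5379, -0.0568, 0.0556]
ft_force: [-2.9, 0.4, 1.5]
```

```bash
python3 -m jog '[{"claw":5,"dx":0,"dy":0.5,"dz":0,"spin":0},{"claw":5,"dx":0,"dy":1,"dz":0,"spin":0},{"claw":5,"dx":0,"dy":1,"dz":0,"spin":0}]'|grep -E 'posi|ft_'
```

```text
position: [0.5389, -0.0569, 0.0556]
ft_force: [-3.8, 1.1, 2.6]
```

```bash
python3 -m jog '[{"claw":5,"dx":0,"dy":0.5,"dz":-0.2,"spin":0},{"claw":5,"dx":0,"dy":1,"dz":-0.3,"spin":0},{"claw":5,"dx":0,"dy":1,"dz":-0.3,"spin":0}]'|grep -E 'posi|ft_'
```

```text
position: [0.54, -0.0569, 0.0556]
ft_force: [-2.4, -0.8, -0.4]
```

```bash
python3 -m jog '[{"claw":5,"dx":0,"dy":0.5,"dz":0,"spin":0},{"claw":5,"dx":0,"dy":1,"dz":0,"spin":0},{"claw":5,"dx":0,"dy":1,"dz":0,"spin":0}]'|grep -E 'posi|ft_'
```

```text
position: [0.5409, -0.057, 0.0557]
ft_force: [-3.1, 0.3, -1.0]
```

```bash
python3 -m jog '[{"claw":5,"dx":0,"dy":0.5,"dz":0,"spin":0},{"claw":5,"dx":0,"dy":1,"dz":0,"spin":0},{"claw":5,"dx":0,"dy":1,"dz":0,"spin":0}]'|grep -E 'posi|ft_'
```

```text
position: [0.5419, -0.057, 0.0556]
ft_force: [-2.3, -0.4, -2.1]
```

```bash
python3 -m jog '[{"claw":5,"dx":0,"dy":0.5,"dz":0,"spin":0},{"claw":5,"dx":0,"dy":1,"dz":0,"spin":0},{"claw":5,"dx":0,"dy":1,"dz":0,"spin":0}]'|grep -E 'posi|ft_'
```

```text
position: [0.5429, -0.0571, 0.0557]
ft_force: [-0.1, 0.1, -2.7]
```

```bash
python3 -m jog '[{"claw":5,"dx":0,"dy":0.5,"dz":0,"spin":0},{"claw":5,"dx":0,"dy":1,"dz":0,"spin":0},{"claw":5,"dx":0,"dy":1,"dz":0,"spin":0}]'|grep -E 'posi|ft_'
```

```text
position: [0.5439, -0.0572, 0.0557]
ft_force: [-1.2, 0.1, -4.1]
```

```bash
python3 -m jog '[{"claw":5,"dx":0,"dy":0.5,"dz":0,"spin":0},{"claw":5,"dx":0,"dy":1,"dz":0,"spin":0},{"claw":5,"dx":0,"dy":1,"dz":0,"spin":0}]'|grep -E 'posi|ft_'
```

```text
position: [0.5444, -0.0572, 0.0557]
ft_force: [-3.7, 0.9, -3.4]
```

```bash
python3 -m jog '[{"claw":5,"dx":0,"dy":0.3,"dz":0,"spin":0},{"claw":5,"dx":0,"dy":0.6,"dz":0,"spin":0},{"claw":5,"dx":0,"dy":0.6,"dz":0,"spin":0}]'|grep -E 'posi|ft_'
python3 - <<'E'
from bench import *
s=get_state();print(s["position"],s["ft_force"])
E
```

```text
position: [0.5444, -0.0572, 0.0557]
ft_force: [-5.2, 0.1, -0.5]
[ 0.54440246 -0.05723237  0.05565352] [-5.20200467  0.14025866 -0.46533517]
```

It's firm at 5 N with no motion, so that's the stop, with the nose at about +39. I'll relax the push, open a little, and check before leaving.

```bash
python3 -m jog '[{"claw":5,"dx":0,"dy":-0.7,"dz":0.2,"spin":0},{"claw":5,"dx":0,"dy":-1.2,"dz":0.3,"spin":0},{"claw":5,"dx":0,"dy":-1.2,"dz":0.3,"spin":0},{"claw":5,"dx":0,"dy":-1.2,"dz":0.3,"spin":0}]'; python3 -m jog '[{"claw":20,"dx":0,"dy":0,"dz":0,"spin":0},{"claw":26,"dx":0,"dy":0,"dz":0,"spin":0},{"claw":32,"dx":0,"dy":0,"dz":0,"spin":0},{"claw":32,"dx":0,"dy":0,"dz":0,"spin":0},{"claw":32,"dx":0,"dy":0,"dz":0,"spin":0},{"claw":32,"dx":0,"dy":0,"dz":0,"spin":0}]'
```

```text
time: 14.72
position: [0.5444, -0.0572, 0.0556]
tool_rot: [2.3, 2.14, 0.001]
ft_force: [-3.6, 0.4, -0.9]
grip_width: 0.183
grip_force: 30.0
time: 15.22
position: [0.5447, -0.0572, 0.0558]
tool_rot: [2.3, 2.139, 0.001]
ft_force: [0.0, 0.5, -0.6]
grip_width: 0.364
grip_force: 0.0
```

Released with no force on the tool. I'll retreat straight up, then swing aside for a top view.

```bash
python3 -m jog '[{"claw":32,"dx":0,"dy":0,"dz":-5,"spin":0},{"claw":32,"dx":0,"dy":0,"dz":-20,"spin":0},{"claw":32,"dx":0,"dy":0,"dz":-50,"spin":0},{"claw":32,"dx":0,"dy":0,"dz":-85,"spin":0},{"claw":32,"dx":0,"dy":0,"dz":-120,"spin":0},{"claw":32,"dx":30,"dy":0,"dz":-150,"spin":0},{"claw":32,"dx":65,"dy":0,"dz":-170,"spin":0},{"claw":32,"dx":105,"dy":0,"dz":-170,"spin":0},{"claw":32,"dx":145,"dy":0,"dz":-170,"spin":0},{"claw":32,"dx":185,"dy":0,"dz":-170,"spin":0},{"claw":32,"dx":225,"dy":0,"dz":-170,"spin":0},{"claw":32,"dx":265,"dy":0,"dz":-170,"spin":0},{"claw":32,"dx":300,"dy":0,"dz":-170,"spin":0},{"claw":32,"dx":300,"dy":0,"dz":-170,"spin":0},{"claw":32,"dx":300,"dy":0,"dz":-170,"spin":0}]'
python3 - <<'E'
from bench import *
import cv2,numpy as np
T=get_image("top");S=get_image("side");np.savez("top5.npz",**T);np.savez("side5.npz",**S)
a=cv2.resize(T["frame"][155:255,335:400,::-1],None,fx=5.6,fy=5.6,interpolation=cv2.INTER_CUBIC)
b=cv2.resize(S["frame"][240:307,335:435,::-1],(430,288),interpolation=cv2.INTER_CUBIC)
h=np.zeros((560,800,3),np.uint8);h[:,:364]=a;h[:288,370:]=b
cv2.imwrite("pics/c5.png",h)
E
```

```text
time: 16.47
position: [0.565, 0.2451, 0.2252]
tool_rot: [-2.294, -2.146, 0.001]
ft_force: [-0.5, -1.2, 0.1]
grip_width: 0.372
grip_force: 0.0
```

View pics/c5.png

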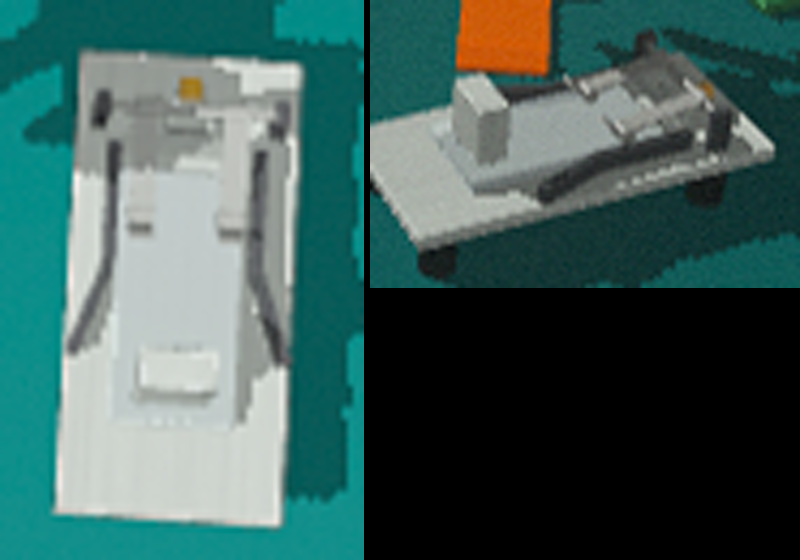

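The plate lies flat with its tail edge from (112,420) to (237,428), and both clips are down on the pane at (140,225) and (230,232). The brass screw is still at (190,88). I'll check the nose position against the stop in numbers.

Run:
```python
from h import *
import cv2
g=np.load("top5.npz");c,s=np.cos(np.radians(-4.1)),np.sin(np.radians(-4.1))
for n,x,y,z in [("tailL",112,422,.033),("tailR",236,430,.033),("screw",190,88,.038),("stop front top",187,133,.042)]:
    p=px(g,335+x/5.6-.41,155+y/5.6-.41,z);d=p[:2]-[609.9,-60.9];print(n,(d@[c,s]).round(1),(d@[-s,c]).round(1))
f=g["frame"][165:205,345:395,::-1];f0=np.load("top0.npz")["frame"][165:205,345:395,::-1]
cv2.imwrite("pics/c6.png",cv2.resize(np.hstack([f0,f]),None,fx=8,fy=8,interpolation=cv2.INTER_CUBIC))
```

```text
tailL -82.4 24.3
tailR -82.5 -24.9
screw 55.3 -0.0
stop front top 35.3 0.7
```

View pics/c6.png

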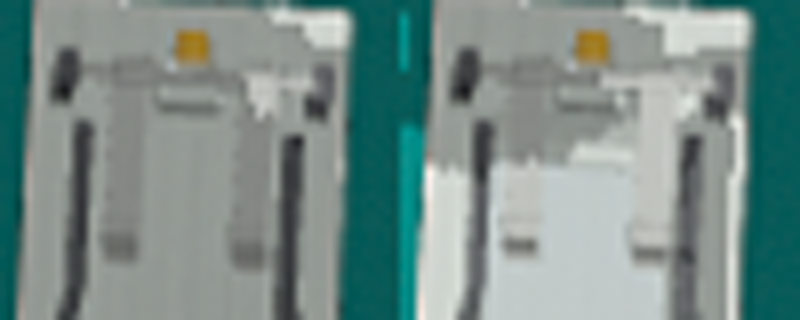

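The stop's face strip at (187,107) and (587,107) is unmoved before and after, and the nose bar sits right up against it. Measured nose and stop face both come out at about +38 mm.

```bash
python3 -c "
from bench import *
print(close_job())"
```

```text
the job is handed in; nothing more can be done
None
```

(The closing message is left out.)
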